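Push the empty tin through the recycling caddy's self-closing flap

TASK

Recycle the empty red spice tin: press the caddy's self-closing green flap open with one fingertip while the tin is still on the landing shelf, and keep that finger on the flap while the other finger pushes the tin off the shelf and in; let the flap shut only once the tin has dropped to the bottom. Only push the tin, never pick it up, and leave the glass stopper beside it, the bowl, the spatula and the basket where they are. Finish clear of everything, with the tin inside and the flap shut.

Things in the scene. Friction and masses are not known exactly. Their poses are not given: they have to be found in the camera images.
- caddy: Fixed grey recycling caddy, 280 long (x) x 180 wide (y). Origin on the table under the middle of the sill; x points level from the shelf into the caddy, away from the robot. The landing shelf, no rails, is its top from x = -110 to 0, 110 above the table. At x > 0 is the flap; roof behind it from x = 127 to 170, 150 above the table. Side cheeks at y = +-86 to 90.
- sill (a point): Middle of the shelf's inner edge, 110 above the table, axes as the caddy's. Beyond it is the opening under the flap; the caddy is hollow below flap and shelf, its floor 6 above the table.
- flap (a joint): Angle (rad) of the green flap, 168 wide x 127 long x 3, hinged at its far edge (caddy x = 125, 145 above the table). Shut (0) it rises at 15 deg from the sill to the hinge. Pressed from above, or pushed away from the robot low down, it swings down into the caddy, to 0.75 at its stop; a spring shuts it. About 1 N at the free edge, 2 to 5 N nearer the hinge. The tin's weight won't open it.
- flap_edge (a point): Middle of the flap's free (lower, near) edge, moving with the flap.
- tin_center (a point): Centre (half-way up) of the empty red tin with a brass rim and a yellow top panel, lying flat on the landing shelf on the left or the right half: 36 along its x, 50 along its y, 18 high, about 40 g. Its x points roughly along the caddy's x.
- stopper_center (a point): Centre (half-way up) of the green glass cruet stopper, standing upright on the other half of the shelf: 36 high, foot 32 across. Must stay.
- bowl: Grey salsa bowl, 110 across, 50 high, on the table left of the caddy; origin at the centre of its underside. Must stay.
- spatula: Wooden-handled steel spatula, 290 long, lying on the table right of the caddy along its x. Must stay.
- basket: Black plastic tortilla basket, 180 across, 60 high, on the table to the right of the spatula; origin at the centre of its underside. Must stay.
Not all that is in view belongs to the job. Of the things that look like the part that bears tin_center, the middle-sized one is meant. Leave any orange look-alike of the part that bears stopper_center alone.

How it is judged:
By the outcome, as a careful person would: the job done as asked, in the order asked, and still so for the second after the job is handed in, with the robot touching nothing.
It also fails if it takes over 34 s, if anything falls off the work surface, if the arm or the gripper's body presses on something with over 40 N, if the wrist force passes 120 N, or if a joint passes its speed limit or range.

ROBOT

A 6-joint arm with a two-finger parallel gripper is mounted at the origin on the work surface. World frame = base frame: x ahead of the robot, y to its left, z up, the work surface at z = 0. Lengths are in m, angles in degrees, forces in N, time in s.
With the tool pointing down it reaches from about 0.4 to 0.825 m from the base axis. Payload 7 kg.
Tool frame: the origin (TCP) lies between the finger pads; the fingertips stand 19 mm ahead of it and the grasp point (between the pads) is the TCP; z points along the fingers, y is the line along which they close (so a half turn about z gives the same grasp; the last joint's range is limited). The gripper opens to 88 mm and grips with 3 to 60 N. Pads are 19 mm wide; open, the fingers measure 130 mm over their backs; the gripper's body (78 mm by 193 mm) begins 47 mm behind the grasp point.
Start: joints at [81.996, 20.546, 0.682, 0, -70.136, -16.507], TCP at [0.28, 0.614, 0.223] pointing down, gripper open.
Joint ranges: [-176.03, 176.03], [-82.01, 121.73], [-58.28, 71.71], [-173.87, 95.51], [-174.79, -0.11], [-173.66, 173.66]. Speed limits (degrees/s): [136.94, 136.94, 172.46, 180, 180, 180].

INTERFACE

Orientations are given as [roll, pitch, yaw] about the fixed x, y, z axes, in that order (R = Rz(yaw) Ry(pitch) Rx(roll)).
In Python, from plant import get_obs, snapshot, close_job, spot_in, spot_point gives the robot as it stands.
- The arm moves only by the tool play_rows, never from a script. Its argument "plan" is a list of rows, each a list of 6 numbers: the shift along the tool's x, y, z in cm, then the turn, a rotation vector about the tool's x, y, z in degrees. A call has 1 to 20 rows; each row shifts and turns the commanded pose from where the row before left it, along the tool's axes as they then stand; what a row does not reach is not made up. A row lasts 1/12 s, in which the tool goes at most 41.7 mm and 7.16 degrees, less where a joint would pass 70% of its speed; a pose out of reach is approached as far as the arm can. A call is refused whole if a number of a shift passes 4.17 or a number of a turn 7.16, either way. A call with a gripper value outside its range is refused whole. "grip" is the finger opening in cm, from 0 to 8.76, set as the call begins (left out, the last holds). The fingers move at their own pace and stop on an object; the grip force is fixed at half the most. Time passes only in rows, so rows that do not move let the fingers close. It gives the time, the measured TCP pose, the force, the opening and the grip force at its end, in the units of the state.
- get_obs(): the state, without advancing time (a new reading comes with each control period).
- snapshot(name): name is "side" or "top" or "wrist"; returns a dict with "frame" (400x640x3 uint8, red, green, blue), "fx", "fy", "cx", "cy" (pixels), "k1" (the pictures are not rectified: a ray, as slopes to the right and down, at radius r is drawn at 1 + k1 r^2 times it, then the intrinsics apply), "position" and "attitude" of the camera in the world. Camera axes: x right, y down, z forward; pixel columns grow to the right and rows downward; lengths in m; the calibration is good to about 2 mm. A picture is of the moment at which its call begins. There is no depth.
- close_job(): hands the job in; it is judged then, once.
Trained networks look in the newest picture that a camera, given by its name, has taken for a name from the list of things; names that differ only in an ending like _2 or _b are one class to them, and where a whole thing is asked for, a point or a joint stands for the part that bears it (a point fixed in the world has none). Each returns a list of dicts, best first, with "score" (0 to 1); they miss things now and then, are a little off and sometimes report something else, mostly with a low value. They report only what shows in the picture. A call takes as long as a camera call. They do not tell look-alikes from the thing itself.
- spot_in(camera, thing): "position" ([x, y, z] in m, in world coordinates, good to about 4 mm: the middle of the surface that is visible of it).
- spot_point(camera, thing): "position" ([x, y, z] in m, in world coordinates, good to about 4 mm: a listed point, or the origin of a listed thing).
The state is a dict: "clock": time; "joint_pos": joint angles; "qvel": joint speeds; "tau": joint torques, N m; "tool_pos": TCP position; "orientation": TCP orientation; "force": force on the tool from outside, world axes, zero at the start; "moment": the same for the moment, N m; "opening": finger opening in m; "gripper_force": force on a finger pad.
Only numpy, scipy, OpenCV 4.12 (cv2) and the standard library are available. Lean on these libraries where they do the work, as an engineer would, in place of code of your own. Each camera call takes 0.05 s, during which the arm holds its last target. There are 200 camera calls.

## Working session

There is one attempt and no reset: what is moved stays moved. The work goes in short steps, Python scripts to look and compute and a tool call to move; the robot and the scene stay as the last step left them, time stands still between calls to the robot, and variables do not carry over. Pictures are saved under pics/ and viewed, at most 14 in all, crops included, and the job is handed in when it is done.

Besides the shell and the picture viewer there is one more tool, called after ">>>" in YAML: its name, and indented under it one key for each argument. play_rows: Moves the arm, as the interface text tells. Its arguments: {"type":"object","properties":{"plan":{"type":"array","items":{"type":"array","items":{"type":"number"}}},"grip":{"type":"number"}},"required":["plan"]}

```bash
mkdir -p pics; cat > h.py <<'E'
import numpy as np,cv2
from plant import *
def save(cam,n):
    s=snapshot(cam); cv2.imwrite(f'pics/{n}.png',s['frame'][:,:,::-1]); return s
E
python3 - <<'E'
from h import *
np.set_printoptions(precision=4,suppress=True)
ims=[]
for c in ['top','side']:
    s=snapshot(c); ims.append(s['frame'][:,:,::-1])
    print(c,s['position'],s['attitude'],s['fx'],s['k1'])
    for t in ['sill','flap_edge','tin_center','stopper_center','bowl','basket','caddy','spatula']:
        for d in spot_point(c,t)[:4]: print(t,np.round(d['position'],4),round(d['score'],2))
cv2.imwrite('pics/a.png',cv2.resize(np.vstack(ims),(640,800))[:, :]) 
cv2.imwrite('pics/top.png',ims[0]);cv2.imwrite('pics/side.png',ims[1])
print(get_obs())
E
```

```text
top [ 0.4039 -0.0017  0.9596] [-169.6627   -0.258   -88.5233] 371.4588228044856 -0.002136584344806684
sill [0.5893 0.0296 0.1082] 0.97
flap_edge [0.5912 0.0325 0.1141] 0.93
tin_center [0.3912 0.0996 0.0124] 0.74
tin_center [0.4832 0.2044 0.0057] 0.68
tin_center [0.5263 0.081  0.1217] 0.67
stopper_center [0.5083 0.0035 0.1269] 0.62
stopper_center [ 0.3972 -0.0113  0.0189] 0.53
bowl [0.6598 0.1938 0.0001] 0.67
basket [ 0.4619 -0.2615 -0.0041] 0.59
caddy [ 0.5948  0.0375 -0.0012] 0.65
spatula [ 0.5791 -0.1289  0.0041] 0.89
side [ 0.2078 -0.8875  0.7964] [-125.582     1.1166  -21.71  ] 479.6385998506104 -0.14242885276337985
sill [0.5877 0.0322 0.11  ] 0.63
flap_edge [0.5855 0.0341 0.1133] 0.94
tin_center [0.4815 0.2039 0.01  ] 0.67
tin_center [0.3814 0.0984 0.0146] 0.64
tin_center [0.512  0.0072 0.1287] 0.6
tin_center [0.5294 0.0755 0.1221] 0.47
stopper_center [ 0.3975 -0.0139  0.0193] 0.45
stopper_center [0.5088 0.005  0.1282] 0.44
caddy [ 0.5913  0.0289 -0.0037] 0.73
spatula [ 0.5792 -0.1241 -0.0027] 0.86
{'clock': 0.9, 'joint_pos': array([ 81.996 ,  20.5446,   0.6823,  -0.0007, -70.1363, -16.5071]), 'qvel': array([-0.0373,  0.1321, -0.1225, -0.0309,  0.0241,  0.0813]), 'tau': array([ -0.0015, -58.2357,  29.3291,   7.0023,   0.0124,  -0.    ]), 'tool_pos': array([0.28  , 0.6141, 0.2228]), 'orientation': array([-179.9988,    0.001 ,  -24.5114]), 'force': array([-0.1035,  0.0706, -0.3092]), 'moment': array([ 0.0384, -0.0107,  0.0103]), 'gripper_force': 0.0, 'opening': 0.08788737883593285}
```

View pics/top.png

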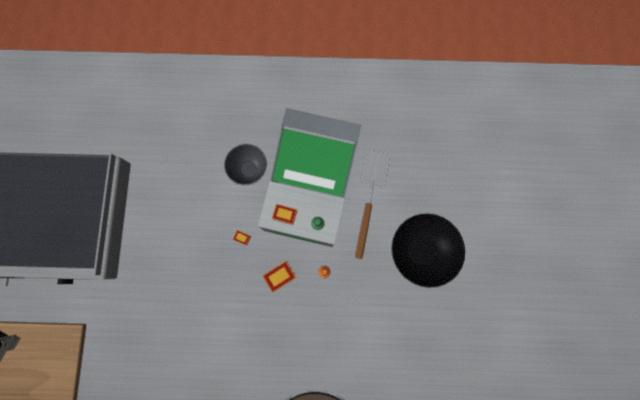

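View pics/side.png

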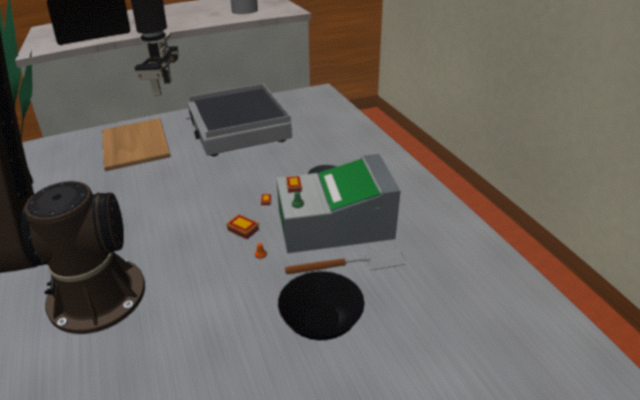

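Top view: the tin on the shelf is at px (285,214) and is the middle-sized of the three. The green stopper is at (318,223). The look-alikes at (241,237), (279,276) and (324,271) are on the table. The side view agrees, and the caddy is yawed about -12°.

>>> play_rows:
  plan:
    - [2.94,2.37,0,0,0,0]
    - [2.94,2.37,0,0,0,0]
    - [2.94,2.37,0,0,0,0]
    - [2.94,2.37,0,0,0,0]
    - [2.94,2.37,0,0,0,0]
    - [2.94,2.37,0,0,0,0]
    - [2.94,2.37,0,0,0,0]
    - [2.94,2.37,0,0,0,0]
    - [2.94,2.37,0,0,0,0]
    - [2.94,2.37,0,0,0,0]
    - [2.94,2.37,0,0,0,0]
    - [2.94,2.37,0,0,0,0]
    - [2.94,2.37,0,0,0,0]
    - [2.94,2.37,0,0,0,0]
    - [2.94,2.37,0,0,0,0]
    - [2.94,2.37,0,0,0,0]
  grip: 8.76

```text
clock: 2.23
tool_pos: [0.5513, 0.0722, 0.2232]
orientation: [-180.0, -0.0, -24.5]
force: [-0.4, 0.9, 0.5]
opening: 0.0874
gripper_force: 0.0
```

>>> play_rows:
  plan:
    - [0,0,0,0,0,7]
    - [0,0,0,0,0,7]
    - [0,0,0,0,0,7]
    - [0,0,0,0,0,7]
    - [0,0,0,0,0,7]
    - [0,0,0,0,0,7]
    - [0,0,0,0,0,7]
    - [0,0,0,0,0,7]
    - [0,0,0,0,0,7]
    - [0,0,0,0,0,7]
    - [0,0,0,0,0,7]
    - [0,0,0,0,0,0]
    - [0,0,0,0,0,0]

```text
clock: 3.32
tool_pos: [0.5508, 0.074, 0.2229]
orientation: [-180.0, 0.0, -101.3]
force: [-0.0, -0.7, 0.1]
opening: 0.0878
gripper_force: 0.0
```

```bash
cat >> h.py <<'E'
from scipy.spatial.transform import Rotation as Ro
def ray(s,px):
    px=np.atleast_2d(np.array(px,float)); d=np.c_[(px[:,0]-s['cx'])/s['fx'],(px[:,1]-s['cy'])/s['fy']]
    u=d.copy()
    for _ in range(10): u=d/(1+s['k1']*(u**2).sum(1,keepdims=True))
    return np.c_[u,np.ones(len(u))]@Ro.from_euler('xyz',s['attitude'],degrees=True).as_matrix().T
def unp(s,px,z):
    r=ray(s,px); p=np.array(s['position']); return p+r*((z-p[2])/r[:,2])[:,None]
E
python3 - <<'E'
from h import *
np.set_printoptions(precision=4,suppress=True)
s=save('wrist','w1'); print(s['position'],s['attitude'],s['fx'],s['k1'])
for t in ['sill','flap_edge','tin_center','stopper_center','caddy']:
    for d in spot_point('wrist',t)[:3]: print(t,np.round(d['position'],4),round(d['score'],2))
o=get_obs(); print(o['clock'],o['tool_pos'],o['orientation'],o['joint_pos'],o['opening'])
E
```

```text
[0.5371 0.0038 0.3836] [164.5616  -0.0028 168.6576] 320.1738177050609 -0.010402235013259856
sill [0.5875 0.0343 0.1081] 0.77
flap_edge [0.5877 0.0317 0.1129] 0.57
tin_center [0.3872 0.0996 0.0114] 0.91
tin_center [0.5316 0.0809 0.1191] 0.81
tin_center [0.481  0.2038 0.0046] 0.76
stopper_center [0.5121 0.0017 0.1285] 0.73
stopper_center [ 0.403  -0.0123  0.0182] 0.67
caddy [0.5926 0.0296 0.0025] 0.8
3.6167 [0.5508 0.074  0.2228] [-179.996     0.0011 -101.4282] [ 27.8422   9.3431 -14.5533   0.0018 -66.0999 -39.2711] 0.08744537853291248
```

View pics/w1.png

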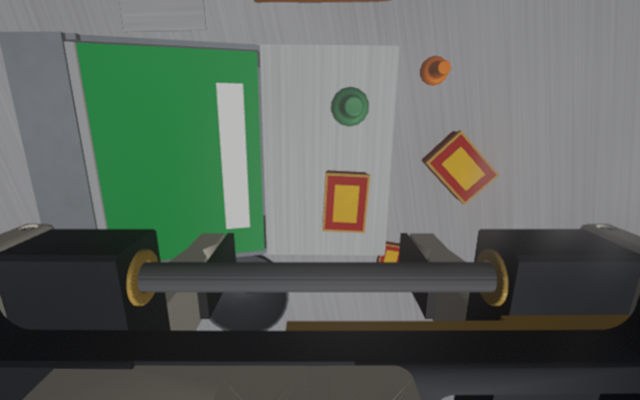

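Wrist view: shelf corners at about (262,44), (398,46), (387,255) and (266,255). The tin top runs from (326,171) to (366,232) and the stopper is at (350,106), both undisturbed.

```bash
python3 - <<'E'
from h import *
np.set_printoptions(precision=4,suppress=True)
s=snapshot('wrist')
P=unp(s,[(262,44),(398,46),(387,255),(266,255)],.11)
T=unp(s,[(326,171),(369,173),(366,232),(323,229)],.128)
print(P);print(T,T.mean(0))
a=lambda v:np.degrees(np.arctan2(v[1],v[0]))
print('caddy yaw',a(P[0]-P[1]),a(P[3]-P[2]),a(P[3]-P[0])-90,a(P[2]-P[1])-90,'tin',a(T[0]-T[1]),a(T[3]-T[2]),a(T[3]-T[0])-90,a(T[2]-T[1])-90)
g=np.radians(-12.);S=np.array([.588,.0325])
u=np.array([np.cos(g),np.sin(g)]);v=np.array([-u[1],u[0]])
for n,q in (('P',P),('T',T),('Tm',T.mean(0)[None]),('st',np.array([[.510,.003]]))): print(n,np.c_[(q[:,:2]-S)@u,(q[:,:2]-S)@v])
E
```

```text
[[ 0.5689 -0.0543  0.11  ]
 [ 0.4646 -0.0317  0.11  ]
 [ 0.4986  0.1438  0.11  ]
 [ 0.6091  0.1213  0.11  ]]
[[0.539  0.0513 0.128 ]
 [0.5051 0.0599 0.128 ]
 [0.5156 0.1098 0.128 ]
 [0.551  0.0998 0.128 ]] [0.5277 0.0802 0.128 ]
caddy yaw -12.233636975533667 -11.494934855483914 -12.879747807972578 -10.947103796162295 tin -14.170979198450246 -15.74473164053278 -13.970867029046047 -11.869146818825072
P [[-0.0006 -0.0889]
 [-0.1073 -0.0884]
 [-0.1106  0.0903]
 [ 0.0021  0.0913]]
T [[-0.0519  0.0082]
 [-0.0868  0.0096]
 [-0.0869  0.0606]
 [-0.0502  0.0582]]
Tm [[-0.0689  0.0341]]
st [[-0.0702 -0.0451]]
```

>>> play_rows:
  plan:
    - [-0.1,0.5,0.5,0,0,0]
    - [0,0,1.5,0,0,0]
    - [0,0,1.5,0,0,0]
    - [0,0,1.5,0,0,0]
    - [0,0,1.5,0,0,0]
    - [0,0,1,0,0,0]
    - [0,0,0.7,0,0,0]
    - [0,0,0.4,0,0,0]
    - [0,0,0.3,0,0,0]
    - [0,0,0,0,0,0]
    - [0,0,0,0,0,0]

```text
clock: 4.58
tool_pos: [0.5463, 0.0761, 0.1342]
orientation: [-180.0, 0.0, -101.5]
force: [0.3, -0.6, 0.3]
opening: 0.0875
gripper_force: 0.0
```

```bash
python3 - <<'E'
from h import *
s=save('wrist','w2');save('side','s2')
a=cv2.imread('pics/w2.png');b=cv2.imread('pics/s2.png')[130:270,240:440]
cv2.imwrite('pics/c2.png',np.vstack([cv2.resize(a[100:,100:580],(480,300)),cv2.resize(b,(480,300),interpolation=2)]))
print(get_obs()['tool_pos'])
E
```

```text
[0.54644091 0.07608458 0.13440316]
```

View pics/c2.png

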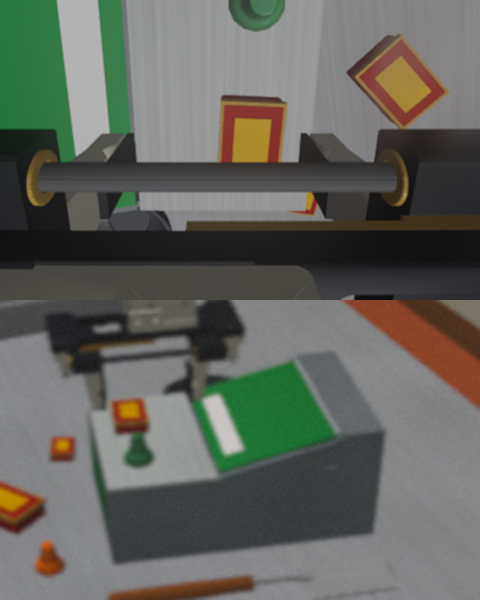

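>>> play_rows:
  plan:
    - [0,-0.3,0,0,0,0]
    - [0,-0.3,0.1,0,0,0]
    - [0,0,0.1,0,0,0]
    - [0,0,0.05,0,0,0]
    - [0,0,0,0,0,0]

```text
clock: 5.1
tool_pos: [0.5518, 0.0746, 0.131]
orientation: [180.0, -0.0, -101.5]
force: [0.0, 0.8, -0.3]
opening: 0.0875
gripper_force: 0.0
```

>>> play_rows:
  plan:
    - [0,-0.25,0,0,0,0]
    - [0,-0.25,0,0,0,0]
    - [0,-0.25,0,0,0,0]
    - [0,-0.25,0,0,0,0]
    - [0,-0.25,0,0,0,0]
    - [0,-0.25,0,0,0,0]
    - [0,-0.25,0,0,0,0]
    - [0,-0.25,0,0,0,0]
    - [0,0,0,0,0,0]
    - [0,0,0,0,0,0]

```text
clock: 5.93
tool_pos: [0.5716, 0.0707, 0.1312]
orientation: [180.0, -0.0, -101.5]
force: [0.1, -0.4, 0.0]
opening: 0.0875
gripper_force: 0.0
```

```bash
python3 - <<'E'
from h import *
save('wrist','w3');save('side','s3')
a=cv2.imread('pics/w3.png');b=cv2.imread('pics/s3.png')[130:270,240:440]
cv2.imwrite('pics/c3.png',np.vstack([cv2.resize(a[100:,100:580],(480,300)),cv2.resize(b,(480,300),interpolation=2)]))
o=get_obs();g=np.radians(-12.);u=np.array([np.cos(g),np.sin(g)]);v=np.array([-u[1],u[0]]);d=o['tool_pos'][:2]-[.588,.0325]
print(o['tool_pos'],d@u,d@v,o['force'],o['clock'])
for d in spot_point('wrist','tin_center')[:3]: q=d['position'][:2]-np.array([.588,.0325]);print(q@u,q@v,d['score'])
E
```

```text
[0.57140338 0.07071584 0.13120067] -0.02417946687206946 0.033930098241096836 [0.03065251 0.70670797 0.51795894] 6.0333
-0.2143440176767359 0.023856698979430074 0.86
-0.06713051329652399 0.03541672182098759 0.83
```

View pics/c3.png

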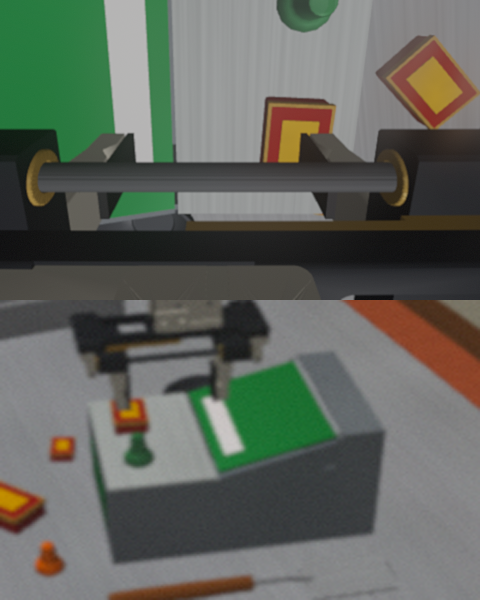

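```bash
python3 - <<'E'
from h import *
np.set_printoptions(precision=4,suppress=True)
s=save('side','s4');w=save('wrist','w4')
b=cv2.imread('pics/s4.png')[130:220,265:395]
cv2.imwrite('pics/c4.png',np.vstack([cv2.resize(b,(650,450),interpolation=2)]))
g=np.radians(-12.);u=np.array([np.cos(g),np.sin(g)]);v=np.array([-u[1],u[0]])
def proj(s,p):
    c=Ro.from_euler('xyz',s['attitude'],degrees=True).as_matrix().T@(np.array(p)-s['position']);q=c[:2]/c[2];q=q*(1+s['k1']*q@q);return q*[s['fx'],s['fy']]+[s['cx'],s['cy']]
for n,x in (('Ain',-68),('Aout',-89),('Bin',20),('Bout',41)):
  for z in (.112,.128):
    p=np.r_[np.array([.588,.0325])+x/1000*u+.034*v,z]; a=proj(s,p);print(n,z,a,'crop',(a-[265,130])*5,'wrist',proj(w,p))
E
```

```text
Ain 0.112 [293.7934 186.656 ] crop [143.967  283.2802] wrist [390.2061 234.5229]
Ain 0.128 [293.5334 181.4287] crop [142.6671 257.1434] wrist [396.5816 245.2745]
Aout 0.112 [285.65   187.5656] crop [103.25   287.8279] wrist [424.9782 234.7458]
Aout 0.128 [285.3279 182.3348] crop [101.6396 261.6739] wrist [434.3555 245.5034]
Bin 0.112 [327.5621 182.8982] crop [312.8107 264.4908] wrist [244.0129 233.4918]
Bin 0.128 [327.5564 177.6904] crop [312.7821 238.4522] wrist [237.6914 244.1662]
Bout 0.112 [335.5263 182.0151] crop [352.6313 260.0756] wrist [209.1497 233.2234]
Bout 0.128 [335.5796 176.8133] crop [352.8981 234.0665] wrist [199.8096 243.8673]
```

View pics/c4.png

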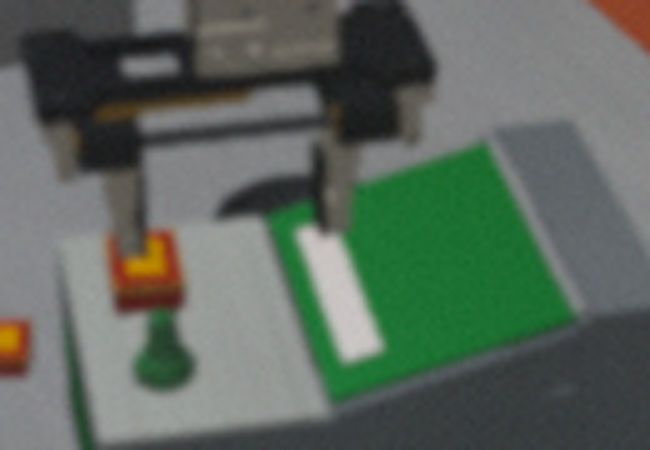

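The tips appear at about z=0.13, roughly level with the TCP while the gripper is fully open. Finger A hovered over the tin and touched nothing. I'll back off behind the tin and go lower.

>>> play_rows:
  plan:
    - [0,0.6,-0.2,0,0,0]
    - [0,0.9,0,0,0,0]
    - [0,0.9,0,0,0,0]
    - [0,0.4,0,0,0,0]
    - [0,0,0.5,0,0,0]
    - [0,0,0.4,0,0,0]
    - [0,0,0.4,0,0,0]
    - [0,0,0.3,0,0,0]
    - [0,0,0,0,0,0]
    - [0,0,0,0,0,0]

```text
clock: 7.02
tool_pos: [0.5441, 0.0762, 0.1168]
orientation: [180.0, -0.0, -101.5]
force: [0.0, 0.6, 1.1]
opening: 0.0874
gripper_force: 0.0
```

>>> play_rows:
  plan:
    - [0,0,0.1,0,0,0]
    - [0,0,0.1,0,0,0]
    - [0,0,0,0,0,0]
    - [0,0,0,0,0,0]

```text
clock: 7.35
tool_pos: [0.5442, 0.0763, 0.1153]
orientation: [-180.0, 0.0, -101.5]
force: [0.6, -0.1, -0.8]
opening: 0.0878
gripper_force: 0.0
```

```bash
python3 - <<'E'
from h import *
np.set_printoptions(precision=4,suppress=True)
s=save('side','s5')
b=cv2.imread('pics/s5.png')[130:220,265:395]
cv2.imwrite('pics/c5.png',np.vstack([cv2.resize(b,(650,450),interpolation=2)]))
o=get_obs();g=np.radians(-12.);u=np.array([np.cos(g),np.sin(g)]);v=np.array([-u[1],u[0]]);d=o['tool_pos'][:2]-[.588,.0325]
print(o['tool_pos'],d@u,d@v,o['force'],o['clock'])
E
```

```text
[0.5441 0.0763 0.1153] -0.05200922316679248 0.033753392070190014 [0.1016 0.028  0.0101] 7.4
```

View pics/c5.png

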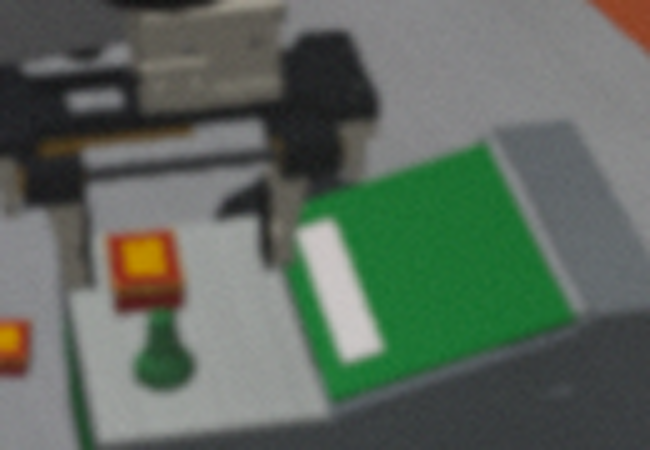

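Tips are now just above the shelf behind the tin, with A's tip at (75,288) and B's at (275,262) in the crop. Next I push forward level, then tilt to press the flap.

>>> play_rows:
  plan:
    - [0,-0.3,0,0,0,0]
    - [0,-0.3,0,0,0,0]
    - [0,-0.3,0,0,0,0]
    - [0,-0.3,0,0,0,0]
    - [0,-0.3,0,0,0,0]
    - [0,-0.3,0,0,0,0]
    - [0,-0.3,0,0,0,0]
    - [0,-0.3,0,0,0,0]
    - [0,-0.3,0,0,0,0]
    - [0,-0.3,0,0,0,0]
    - [0,0,0,0,0,0]

```text
clock: 8.32
tool_pos: [0.574, 0.0702, 0.1153]
orientation: [-180.0, -0.0, -101.5]
force: [-1.4, -0.6, 1.3]
opening: 0.0877
gripper_force: 0.8
```

>>> play_rows:
  plan:
    - [0,0,0.15,-2,0,0]
    - [0,0,0.15,-2,0,0]
    - [0,0,0.15,-2,0,0]
    - [0,0,0.15,-2,0,0]
    - [0,0,0,0,0,0]
    - [0,0,0,0,0,0]

```text
clock: 8.82
tool_pos: [0.574, 0.0704, 0.109]
orientation: [172.1, 0.0, -101.6]
force: [-0.1, -0.4, 2.7]
opening: 0.0878
gripper_force: 0.8
```

```bash
python3 - <<'E'
from h import *
np.set_printoptions(precision=4,suppress=True)
save('side','s6');save('wrist','w6')
b=cv2.imread('pics/s6.png')[130:220,265:395]
cv2.imwrite('pics/c6.png',np.vstack([cv2.resize(b,(433,300),interpolation=2),cv2.resize(cv2.imread('pics/w6.png')[100:,130:560],(433,300))]))
o=get_obs();g=np.radians(-12.);u=np.array([np.cos(g),np.sin(g)]);v=np.array([-u[1],u[0]]);d=o['tool_pos'][:2]-[.588,.0325]
print(o['tool_pos'],o['orientation'],d@u,d@v,o['force'],o['clock'])
E
```

```text
[0.5735 0.0704 0.1095] [ 172.105     0.0107 -101.5081] -0.022083054398444796 0.03406469267138267 [ 0.6667 -0.1665  1.2104] 8.9167
```

View pics/c6.png

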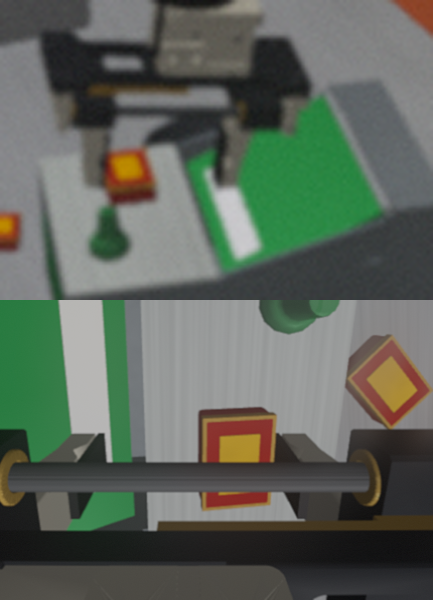

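The flap is pressed open, with a dark gap visible by the sill. The tin has moved forward and is straight, still on the shelf. I'll continue.

>>> play_rows:
  plan:
    - [0,-0.3,-0.04,0,0,0]
    - [0,-0.3,-0.04,0,0,0]
    - [0,-0.3,-0.04,0,0,0]
    - [0,-0.3,-0.04,0,0,0]
    - [0,-0.3,-0.04,0,0,0]
    - [0,-0.3,-0.04,0,0,0]
    - [0,-0.3,-0.04,0,0,0]
    - [0,0,0,0,0,0]
    - [0,0,0,0,0,0]

```text
clock: 9.67
tool_pos: [0.5944, 0.066, 0.109]
orientation: [172.0, -0.0, -101.5]
force: [-1.9, -0.1, 1.5]
opening: 0.0878
gripper_force: 1.2
```

```bash
python3 - <<'E'
from h import *
np.set_printoptions(precision=4,suppress=True)
save('side','s7');save('wrist','w7')
b=cv2.imread('pics/s7.png')[130:220,265:395]
cv2.imwrite('pics/c7.png',np.vstack([cv2.resize(b,(433,300),interpolation=2),cv2.resize(cv2.imread('pics/w7.png')[100:,130:560],(433,300))]))
o=get_obs();g=np.radians(-12.);u=np.array([np.cos(g),np.sin(g)]);v=np.array([-u[1],u[0]]);d=o['tool_pos'][:2]-[.588,.0325]
print(o['tool_pos'],o['orientation'],d@u,d@v,o['force'],o['clock'])
E
```

```text
[0.5943 0.066  0.1092] [ 172.0372   -0.0002 -101.519 ] -0.0008425700564575711 0.034110882376833414 [-1.6517 -0.0738  1.0459] 9.7667
```

View pics/c7.png

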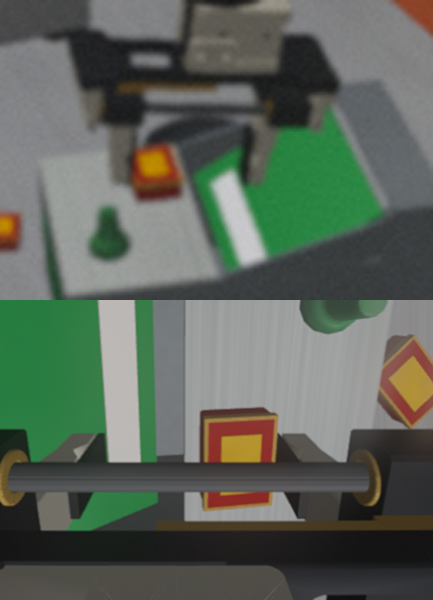

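>>> play_rows:
  plan:
    - [0,-0.3,-0.04,0,0,0]
    - [0,-0.3,-0.11,1,0,0]
    - [0,-0.3,-0.11,1,0,0]
    - [0,-0.3,-0.1,1,0,0]
    - [0,-0.3,-0.1,1,0,0]
    - [0,-0.3,-0.1,1,0,0]
    - [0,-0.3,-0.02,0,0,0]
    - [0,0,0,0,0,0]
    - [0,0,0,0,0,0]

```text
clock: 10.52
tool_pos: [0.6151, 0.0619, 0.1131]
orientation: [177.1, 0.0, -101.5]
force: [-3.8, 0.7, 2.5]
opening: 0.0875
gripper_force: 2.0
```

>>> play_rows:
  plan:
    - [0,-0.25,-0.02,0,0,0]
    - [0,-0.25,-0.02,0,0,0]
    - [0,-0.25,-0.02,0,0,0]
    - [0,0,0,0,0,0]
    - [0,0,0,0,0,0]
    - [0,0,0,0,0,0]

```text
clock: 11.02
tool_pos: [0.6221, 0.0603, 0.1128]
orientation: [177.0, -0.0, -101.5]
force: [-4.6, 0.5, 3.1]
opening: 0.0877
gripper_force: 2.1
```

```bash
python3 - <<'E'
from h import *
np.set_printoptions(precision=4,suppress=True)
save('side','s8');save('wrist','w8')
b=cv2.imread('pics/s8.png')[130:220,265:395]
cv2.imwrite('pics/c8.png',np.vstack([cv2.resize(b,(433,300),interpolation=2),cv2.resize(cv2.imread('pics/w8.png')[100:,130:560],(433,300))]))
o=get_obs();g=np.radians(-12.);u=np.array([np.cos(g),np.sin(g)]);v=np.array([-u[1],u[0]]);d=o['tool_pos'][:2]-[.588,.0325]
print(o['tool_pos'],o['orientation'],d@u,d@v,o['force'],o['clock'])
E
```

```text
[0.6226 0.0604 0.113 ] [ 177.0363    0.0085 -101.5095] 0.027999013081727805 0.03446464804210013 [-2.4998  1.2872  1.3568] 11.1167
```

View pics/c8.png

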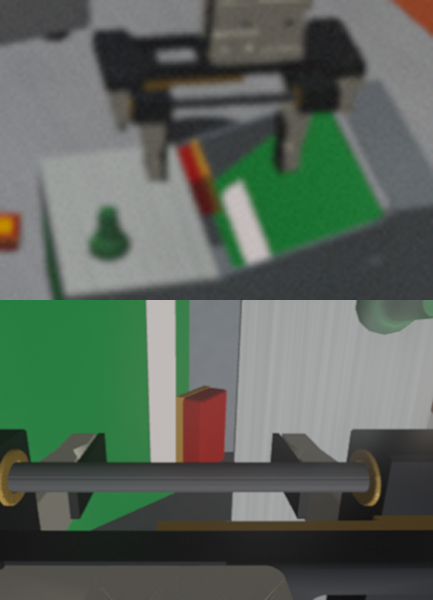

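The tin has tipped into the opening and stands between sill and flap. I'll open the flap a bit more, wait and look again.

>>> play_rows:
  plan:
    - [0,-0.2,-0.01,0,0,0]
    - [0,-0.2,-0.01,0,0,0]
    - [0,0,0,0,0,0]
    - [0,0,0,0,0,0]
    - [0,0,0,0,0,0]
    - [0,0,0,0,0,0]

```text
clock: 11.62
tool_pos: [0.6259, 0.0596, 0.1128]
orientation: [177.0, -0.0, -101.5]
force: [-5.6, 0.5, 1.9]
opening: 0.0873
gripper_force: 2.4
```

```bash
python3 - <<'E'
from h import *
np.set_printoptions(precision=4,suppress=True)
save('side','s9');save('wrist','w9');t=snapshot('top')['frame'][90:260,200:400,::-1]
b=cv2.imread('pics/s9.png')[130:220,265:395]
cv2.imwrite('pics/c9.png',np.hstack([np.vstack([cv2.resize(b,(400,277),interpolation=2),cv2.resize(cv2.imread('pics/w9.png')[100:,130:560],(400,277))]),cv2.resize(t,(400,554))]))
o=get_obs();g=np.radians(-12.);u=np.array([np.cos(g),np.sin(g)]);v=np.array([-u[1],u[0]]);d=o['tool_pos'][:2]-[.588,.0325]
print(o['tool_pos'],o['orientation'],d@u,d@v,o['force'],o['clock'])
E
```

```text
[0.6259 0.0596 0.1129] [ 176.9698   -0.0056 -101.5144] 0.03140885624150134 0.034416428192722955 [-5.447   0.9871  0.9633] 11.7667
```

View pics/c9.png

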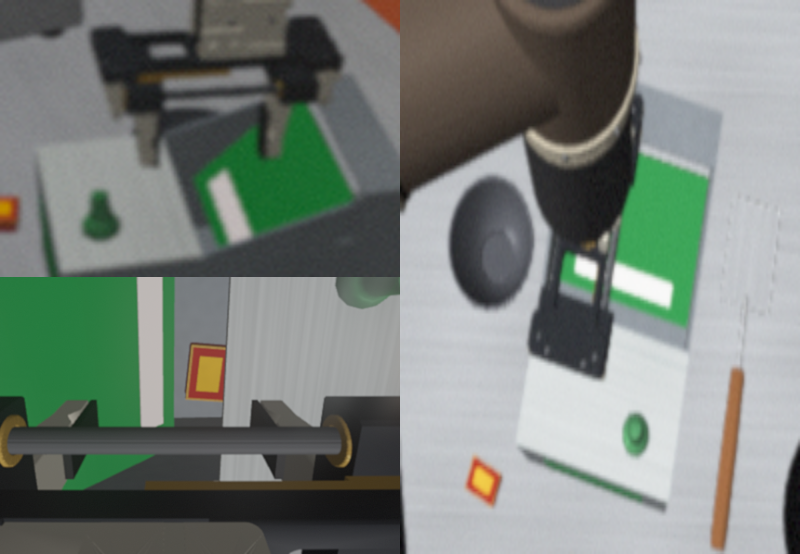

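The tin lies flat on the caddy floor, seen face-up through the opening at about (207,373) in the composite, with the stopper undisturbed. I'll lift straight up so the flap follows shut.

>>> play_rows:
  plan:
    - [0,0,0,0,0,0]
    - [0,0,0,0,0,0]
    - [0,0,-0.4,0,0,0]
    - [0,0,-0.5,0,0,0]
    - [0,0,-0.5,0,0,0]
    - [0,0,-0.5,0,0,0]
    - [0,0,-0.6,0,0,0]
    - [0,0,-1,0,0,0]
    - [0,0,-1.5,0,0,0]
    - [0,0,-2,0,0,0]
    - [0,0,-2,0,0,0]
    - [0,0,-2,0,0,0]
    - [0,0,-2,0,0,0]
    - [0,0,0,0,0,0]
    - [0,0,0,0,0,0]
    - [0,0,0,0,0,0]
    - [0,0,0,0,0,0]
    - [0,0,0,0,0,0]

```text
clock: 13.27
tool_pos: [0.6327, 0.0581, 0.2419]
orientation: [176.9, -0.0, -101.5]
force: [-0.4, 1.1, 0.4]
opening: 0.0877
gripper_force: 0.0
```

```bash
python3 - <<'E'
from h import *
np.set_printoptions(precision=4,suppress=True)
save('side','s10')
b=cv2.imread('pics/s10.png')[100:340,200:480]
w=save('wrist','w10')
cv2.imwrite('pics/c10.png',np.vstack([cv2.resize(b,(350,300),interpolation=2),cv2.resize(cv2.imread('pics/w10.png')[:300],(350,164))]))
o=get_obs();print(o['tool_pos'],o['force'],o['clock'])
for c in('side','wrist'):
  for n in('flap_edge','stopper_center','tin_center'):
    for d in spot_point(c,n)[:3]: print(c,n,d['position'],d['score'])
E
```

```text
[0.6327 0.0582 0.2421] [ 0.1921 -0.6196  0.3812] 13.3667
side flap_edge [0.5884, 0.035, 0.1133] 0.7
side flap_edge [0.5785, -0.1208, -0.0005] 0.26
side stopper_center [0.3998, -0.0141, 0.0197] 0.62
side stopper_center [0.5109, 0.0063, 0.1279] 0.44
side tin_center [0.3861, 0.0974, 0.0128] 0.93
side tin_center [0.4825, 0.2013, 0.0075] 0.6
wrist flap_edge [0.5865, 0.0344, 0.1132] 0.56
wrist stopper_center [0.5102, 0.0031, 0.1271] 0.7
wrist stopper_center [0.4009, -0.0098, 0.0197] 0.63
wrist tin_center [0.3871, 0.1007, 0.0126] 0.65
wrist tin_center [0.4829, 0.2026, 0.0064] 0.58
```

View pics/c10.png

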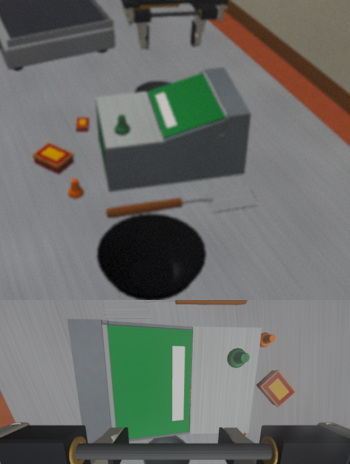

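The flap is shut, the tin is inside, everything else is in place, and the gripper is clear.

```bash
python3 -c "
from plant import *
print(close_job())"
```

```text
the job is handed in; nothing more can be done
None
```

I handed the job in at about 13.4 s: the red tin is lying on the caddy floor, the flap is shut, nothing else was disturbed, and the arm is clear; the tin was nudged about 2 cm along the shelf before the flap was clearly open.

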